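# Find the plate's soft corner and press its shim flat

### The arm

A 6-joint arm with a two-finger parallel gripper is mounted at the origin on the work surface. World frame = base frame: x ahead of the robot, y to its left, z up, the work surface at z = 0. Lengths are in m, angles in rad, forces in N, time in s.
With the tool pointing down it reaches from about 0.325 to 0.775 m from the base axis. Payload 5.5 kg.
Tool frame: the origin (TCP) lies between the finger pads; the fingertips stand 8 mm ahead of it and the grasp point (between the pads) lies 11 mm behind it (tcp_to_tips is the distance from the TCP to the fingertips, in m); z points along the fingers, y is the line along which they close (so a half turn about z gives the same grasp; the last joint's range is limited). The gripper opens to 88 mm and grips with 3 to 60 N. Pads are 20 mm wide; open, the fingers measure 115 mm over their backs; the gripper's body (75 mm by 178 mm) begins 61 mm behind the grasp point.
Start: joints at [-1.268, 0.091, 1.231, -0, 1.82, -0.057], TCP at [0.211, -0.562, 0.231] pointing down, gripper open.
Joint ranges: [-2.87, 2.87], [-0.86, 2.18], [0.17, 2.46], [-1.51, 4.65], [0.06, 2.69], [-2.65, 2.65]. Speed limits (rad/s): [2.57, 2.57, 3.01, 3.14, 3.14, 3.14].

### API

Orientations are given as a unit quaternion [w, x, y, z].
In Python, from bench import * gives the robot as it stands. Calls block until the motion is done:
- move_to(position, orientation): joint-space move of the TCP to a pose.
- move_l(position, speed=0.15, orientation=None): straight line of the TCP; orientation=None keeps the orientation; speed is the mean speed in m/s.
- movej(angles): joint-space move.
- gripper_open() and close(): open the fingers fully, or close them until they stop; the grip force is fixed at half the most.
- hold(seconds).
- inverse_kinematics(position, orientation): joint angles nearest the present ones, or None.
- state(): the state.
- get_image(name): name is "scene" or "top" or "wrist"; returns a dict with "frame" (400x640x3 uint8, blue, green, red), "depth" (400x640 float32, m along the optical axis (not along the pixel's ray), 0 where there is no reading), "camera_matrix" (3x3 intrinsics, pixels), "k1" (the pictures are not rectified: a ray, as slopes to the right and down, at radius r is drawn at 1 + k1 r^2 times it, then the intrinsics apply), "view" (4x4, takes a point from world to camera coordinates). Camera axes: x right, y up, looking along -z (the intrinsics and any distortion apply to the point x, -y, -z); pixel columns grow to the right and rows downward; lengths in m; the calibration is good to about 2 mm. A picture is of the moment at which its call begins.
A pose or a line that the arm cannot do raises IKError and nothing moves.
- job_done(): hands the job in; it is judged then, once.
The state is a dict: "time": time; "joint_pos": joint angles; "dq": joint speeds; "joint_torque": joint torques, N m; "ee_pos": TCP position; "ee_rot": TCP orientation; "ft_force": force on the tool from outside, world axes, zero at the start; "moment": the same for the moment, N m; "finger_gap": finger opening in m; "finger_force": force on a finger pad.
Only numpy, scipy, OpenCV 4.12 (cv2) and the standard library are available. Lean on these libraries where they do the work, as an engineer would, in place of code of your own. Each camera call takes 0.05 s, during which the arm holds its last target. There are 200 camera calls.

### The job

One corner of the jig plate on its four feet is soft. With closed fingertips, press down on the bare corners of the plate one at a time until you find the one that rocks, pressing it right down, then press the bent-up shim at that corner down flat onto the plate and let go. Leave the other three shims standing, and do not lift or shift the plate or disturb the parts lying about.

Things in the scene. Friction and masses are not known exactly. Their poses are not given: they have to be found in the camera images.
- plate: Dark steel jig plate, 240 mm (its x) by 260 mm (its y), 16 mm thick, about 2.6 kg, resting loose and level on four feet, its top 62 mm above the table. A small aluminium cylinder head (100 by 110 mm, 44 mm high with its seats) is bolted to its middle. Origin: centre of the plate's underside; x points away from the robot at yaw 0, z up.
- bed: Fixed blue painted slab under it all, 310 by 330 by 14 mm, origin at the centre of its underside. Four like-looking steel feet stand on it, one under each plate corner. Three are rigid (the plate gives under 1.5 mm there at 25 N). One, at any corner, is sprung: pressed there with 3 to 6 N the plate goes down 5 mm to a stop (the diagonal corner rises) and springs back when let go.
- corner1 (a point): Point on the plate's top face at its far left corner (seen from the robot), above the axis of the foot there: 100 mm in x and 110 mm in y from the plate's centre. Bare plate all around it, 36 mm clear to the tip of the nearest shim.
- corner2 (a point): Point on the plate's top face at its far right corner (seen from the robot), above the axis of the foot there: 100 mm in x and -110 mm in y from the plate's centre. Bare plate all around it, 36 mm clear to the tip of the nearest shim.
- corner3 (a point): Point on the plate's top face at its near left corner (seen from the robot), above the axis of the foot there: -100 mm in x and 110 mm in y from the plate's centre. Bare plate all around it, 36 mm clear to the tip of the nearest shim.
- corner4 (a point): Point on the plate's top face at its near right corner (seen from the robot), above the axis of the foot there: -100 mm in x and -110 mm in y from the plate's centre. Bare plate all around it, 36 mm clear to the tip of the nearest shim.
- shim1 (a joint): Bend of the far left corner's shim: steel tongue 24 mm wide (plate x), 48 mm long, 3 mm thick, held by a clamp strip at its root (100 mm, 26 mm from the plate's centre), pointing along plate +y to the corner, its free end bent up. Value: rad off the plate, 0 = flat, 0.36 to 0.5 at the start. Pressed near its tip it yields at about 7 N and stays as left.
- shim1_tip (a point): Point on the upper face of the far left corner's shim, 42 mm from its root and 6 mm short of its free end, about 20 mm above the plate's top at the start; when the shim is flat this point is 3.5 mm above the plate's top at 100 mm, 68 mm from the plate's centre.
- shim2 (a joint): Bend of the far right corner's shim: steel tongue 24 mm wide (plate x), 48 mm long, 3 mm thick, held by a clamp strip at its root (100 mm, -26 mm from the plate's centre), pointing along plate -y to the corner, its free end bent up. Value: rad off the plate, 0 = flat, 0.36 to 0.5 at the start. Pressed near its tip it yields at about 7 N and stays as left.
- shim2_tip (a point): Point on the upper face of the far right corner's shim, 42 mm from its root and 6 mm short of its free end, about 20 mm above the plate's top at the start; when the shim is flat this point is 3.5 mm above the plate's top at 100 mm, -68 mm from the plate's centre.
- shim3 (a joint): Bend of the near left corner's shim: steel tongue 24 mm wide (plate x), 48 mm long, 3 mm thick, held by a clamp strip at its root (-100 mm, 26 mm from the plate's centre), pointing along plate +y to the corner, its free end bent up. Value: rad off the plate, 0 = flat, 0.36 to 0.5 at the start. Pressed near its tip it yields at about 7 N and stays as left.
- shim3_tip (a point): Point on the upper face of the near left corner's shim, 42 mm from its root and 6 mm short of its free end, about 20 mm above the plate's top at the start; when the shim is flat this point is 3.5 mm above the plate's top at -100 mm, 68 mm from the plate's centre.
- shim4 (a joint): Bend of the near right corner's shim: steel tongue 24 mm wide (plate x), 48 mm long, 3 mm thick, held by a clamp strip at its root (-100 mm, -26 mm from the plate's centre), pointing along plate -y to the corner, its free end bent up. Value: rad off the plate, 0 = flat, 0.36 to 0.5 at the start. Pressed near its tip it yields at about 7 N and stays as left.
- shim4_tip (a point): Point on the upper face of the near right corner's shim, 42 mm from its root and 6 mm short of its free end, about 20 mm above the plate's top at the start; when the shim is flat this point is 3.5 mm above the plate's top at -100 mm, -68 mm from the plate's centre.
- race: Loose steel bearing race, 40 mm across and 14 mm high, lying on the plate between its two left corners. Leave it. Origin: centre of its underside.
- socket: Loose steel socket, 26 mm across and 34 mm high, standing on the plate between its two right corners. Leave it. Origin: centre of its underside.
- camshaft: Camshaft, 240 mm long, 40 mm thick, lying on the table to the right of the bed. Leave it. Origin: middle of its length, on the underside.
- wrench: Wrench lying on the table to the left of the bed. Leave it. Origin: middle of its length, on the underside.
- valve: Engine valve standing on its 36 mm head, 95 mm high, on the table to the right of the bed. Leave it. Origin: centre of its underside.
- oil: Grey plastic bottle, 60 mm across and 150 mm high, on the table to the left of the bed. Leave it. Origin: centre of its underside.

How it is judged:
On the way, in this order (a step that is already met when the one before it is completed fails the run):
1. the rocking corner is pressed on the bare plate until it goes down more than 2.5 mm, all four shims still standing (((height (world z) of corner1 below 0.0595 m and contact force between the fingers and plate above 1 N and horizontal distance between the grasp point and corner1 below 0.035 m and value of joint each of shim1, shim2, shim3, shim4 above 0.28 rad) or (height (world z) of corner2 below 0.0595 m and contact force between the fingers and plate above 1 N and horizontal distance between the grasp point and corner2 below 0.035 m and value of joint each of shim1, shim2, shim3, shim4 above 0.28 rad) or (height (world z) of corner3 below 0.0595 m and contact force between the fingers and plate above 1 N and horizontal distance between the grasp point and corner3 below 0.035 m and value of joint each of shim1, shim2, shim3, shim4 above 0.28 rad) or (height (world z) of corner4 below 0.0595 m and contact force between the fingers and plate above 1 N and horizontal distance between the grasp point and corner4 below 0.035 m and value of joint each of shim1, shim2, shim3, shim4 above 0.28 rad))), for 0.1 s.
2. the shim of the rocking corner is pressed flat (under 0.08 rad) by the fingers, that corner going down more than 2.5 mm under the press, the other three shims still standing (((height (world z) of corner1 below 0.0595 m and value of joint shim1 below 0.08 rad and contact force between the fingers and plate above 1 N and value of joint each of shim2, shim3, shim4 above 0.28 rad) or (height (world z) of corner2 below 0.0595 m and value of joint shim2 below 0.08 rad and contact force between the fingers and plate above 1 N and value of joint each of shim1, shim3, shim4 above 0.28 rad) or (height (world z) of corner3 below 0.0595 m and value of joint shim3 below 0.08 rad and contact force between the fingers and plate above 1 N and value of joint each of shim1, shim2, shim4 above 0.28 rad) or (height (world z) of corner4 below 0.0595 m and value of joint shim4 below 0.08 rad and contact force between the fingers and plate above 1 N and value of joint each of shim1, shim2, shim3 above 0.28 rad))), for 0.1 s.
At the end, for the whole second after the job is handed in: Exactly one shim, the rocking corner's, lies flat (under 0.08 rad); the other three still stand (over 0.28 rad); the plate rests level on its feet (tilt under 0.012 rad), at rest and within 15 mm of where it was (((value of joint shim1 below 0.08 rad and value of joint each of shim2, shim3, shim4 above 0.28 rad) or (value of joint shim2 below 0.08 rad and value of joint each of shim1, shim3, shim4 above 0.28 rad) or (value of joint shim3 below 0.08 rad and value of joint each of shim1, shim2, shim4 above 0.28 rad) or (value of joint shim4 below 0.08 rad and value of joint each of shim1, shim2, shim3 above 0.28 rad)) and angle between plate's own z axis and vertical below 0.012 rad and height (world z) of plate between 0.044 and 0.048 m and distance of plate from where it was at the start of the episode below 0.015 m and linear speed of plate below 0.01 m/s); the robot touches nothing.
It fails at once if two or more shims are bent down (value of joint each of shim1, shim2 below 0.28 rad or value of joint each of shim1, shim3 below 0.28 rad or value of joint each of shim1, shim4 below 0.28 rad or value of joint each of shim2, shim3 below 0.28 rad or value of joint each of shim2, shim4 below 0.28 rad or value of joint each of shim3, shim4 below 0.28 rad).
It fails at once if the plate is lifted (its middle rises over 8 mm), shifted over 20 mm or tipped over 0.08 rad (height (world z) of plate above 0.054 m or distance of plate from where it was at the start of the episode above 0.02 m or angle between plate's own z axis and vertical above 0.08 rad).
It fails at once if a bystander is moved over 25 mm (distance of any of race, socket, camshaft, wrench, valve, oil from where it was at the start of the episode above 0.025 m).
It also fails if it takes over 64 s, if anything falls off the work surface, if the arm or the gripper's body presses on something with over 40 N, if the wrist force passes 120 N, or if a joint passes its speed limit or range.

## Working session

There is one attempt and no reset: what is moved stays moved. The work goes in short steps, each a Python script; the robot and the scene stay as the last script left them, time stands still between calls to the robot, and variables do not carry over. Pictures are saved under pics/ and viewed, at most 10 in all, crops included, and the job is handed in when it is done.

```bash
mkdir -p pics; cat > h.py <<'E'
from bench import *
import numpy as np, cv2, pickle
def snap(n,f):
    im=get_image(n); cv2.imwrite(f'pics/{f}.png',im['frame']); pickle.dump(im,open(f'{f}.pkl','wb')); return im
def cloud(im):
    K=im['camera_matrix'];d=im['depth'];h,w=d.shape
    u,v=np.meshgrid(np.arange(w),np.arange(h))
    p=cv2.undistortPoints(np.stack([u,v],-1).reshape(-1,1,2).astype(np.float64),np.array(K,float),np.array([im['k1'],0,0,0,0.])).reshape(h,w,2)
    c=np.stack([p[...,0]*d,-p[...,1]*d,-d,np.ones_like(d)],-1)
    return (c@np.linalg.inv(im['view']).T)[...,:3]
E
python3 - <<'E'
from h import *
im=snap('top','top0');snap('scene','scene0')
P=cloud(im);z=P[...,2]
m=(abs(z-.062)<.004)&(im['depth']>0)
q=P[m];print(m.sum(),q.min(0),q.max(0),cv2.minAreaRect((q[:,:2]*1000).astype(np.float32)))
s=state();print(s['ee_rot'],s['finger_gap'],s['ft_force'],s['time'])
E
```

```text
9798 [ 0.20699306 -0.71757142  0.05800055] [0.94042799 0.75096507 0.06599546] ((680.33056640625, -25.21380615234375), (1510.9178466796875, 676.7125244140625), 77.19888305664062)
[-8.46663497e-04  9.83866142e-01  1.78904119e-01 -1.14904991e-04] 0.08754111092687912 [0.54458385 0.19304339 0.28604126] 0.1
```

View pics/top0.png

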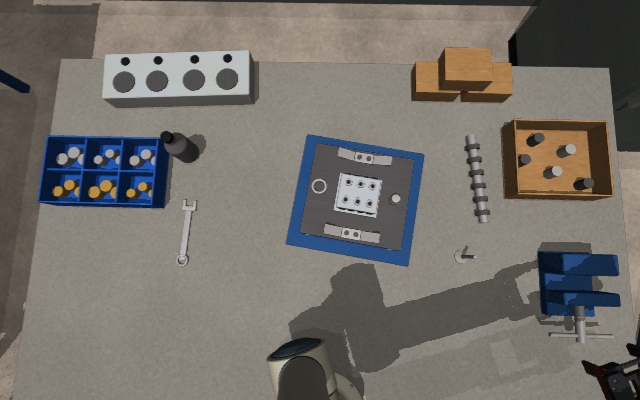

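View pics/scene0.png

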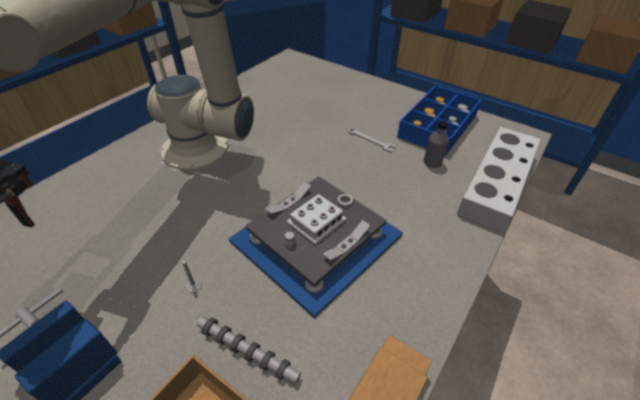

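The top view shows the blue bed at about (290–423, 135–265) with the dark plate inside it. The far shims are at about row 157, the near ones at about row 233, the race at (319,186) and the socket at (395,198). The plate is rotated slightly. Next I fit the plate pose.

```bash
python3 - <<'E'
from h import *
im=pickle.load(open('top0.pkl','rb'));P=cloud(im);z=P[...,2]
r=np.zeros(z.shape,bool);r[130:270,282:430]=1
m=r&(abs(z-.062)<.008)
n,l,st,_=cv2.connectedComponentsWithStats(m.astype(np.uint8),connectivity=4)
k=1+st[1:,4].argmax();q=P[l==k]
print(n,st[k],np.median(q[:,2]));R=cv2.minAreaRect((q[:,:2]*1000).astype(np.float32));print(R)
m2=r&(z>.008)&(z<.022);print('bed',np.median(z[m2]),cv2.minAreaRect((P[m2][:,:2]*1000).astype(np.float32)))
# plate plane residual fit; bed corner pts
for (u,v) in [(310,136),(423,155),(408,265),(288,244),(315,147),(411,157),(400,250),(303,236),(319,186),(395,198),(358,195)]: print(u,v,P[v,u].round(4))
c=cv2.resize(im['frame'][130:270,282:430],None,fx=4,fy=4,interpolation=cv2.INTER_CUBIC);cv2.imwrite('pics/c0.png',c)
E
```

```text
7 [ 299  143  115  108 6780] 0.062247932367881564
((548.8317260742188, -76.30012512207031), (260.5754089355469, 240.70606994628906), 81.20821380615234)
bed 0.014019739520671815 ((549.1666259765625, -76.17727661132812), (330.61224365234375, 310.94122314453125), 81.24169921875)
310 136 [0.7194 0.0531 0.0142]
423 155 [ 0.6724 -0.2592  0.0138]
408 265 [ 0.3734 -0.2194 -0.003 ]
288 244 [0.4201 0.1023 0.0111]
315 147 [0.6742 0.0361 0.0612]
411 157 [ 0.6654 -0.2258  0.0158]
400 250 [ 0.4117 -0.1858  0.0606]
303 236 [0.4422 0.0626 0.0162]
319 186 [0.5697 0.0225 0.0638]
395 198 [ 0.5384 -0.1673  0.0952]
358 195 [ 0.5431 -0.0755  0.0985]
```

View pics/c0.png

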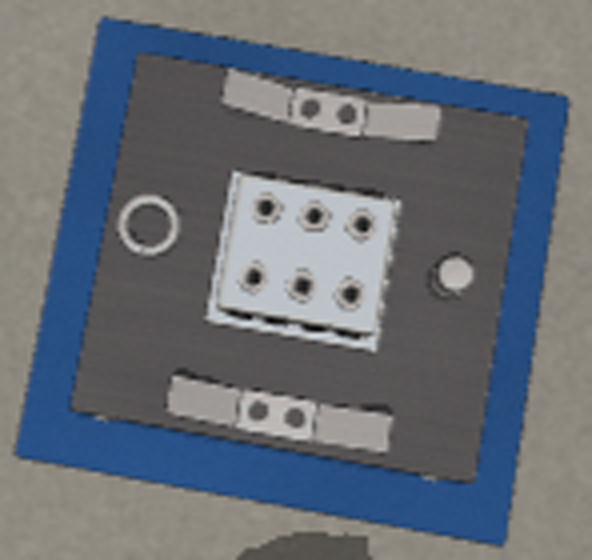

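The crop confirms the fit: plate centre (0.549, −0.076), yaw about −8.8°, and all four shims standing. Now I close the gripper and probe the corners.

```bash
cat >> h.py <<'E'
C=np.array([.5489,-.0763]);yw=np.radians(-8.8);Rm=np.array([[np.cos(yw),-np.sin(yw)],[np.sin(yw),np.cos(yw)]])
def W(x,y): return C+Rm@[x,y]
def quat(a): return [0,np.cos(a/2),np.sin(a/2),0]
def fz(n=3):
    v=[]
    for _ in range(n): hold(.03); v.append(state()['ft_force'][2])
    return float(np.mean(v))
TIP=.008
def press(xy,ztop,zmin,fmax,step=.001):
    """down from ztop (tip heights) till fmax or zmin; returns [(tip z, force)]"""
    go=lambda z,s: move_l([xy[0],xy[1],z+TIP],s)
    go(ztop,.1); hold(.1); b=fz(); log=[]; z=ztop
    while z>zmin:
        z-=step; go(z,.03); f=fz(2)-b; log.append((round((state()['ee_pos'][2]-TIP)*1000,1),round(f,1)))
        if f>fmax: break
    return log
E
python3 - <<'E'
from h import *
close()
q=[quat(yw+np.pi/2),quat(yw-np.pi/2)]
xy=W(-.1,-.11)
js=[inverse_kinematics([*xy,.16],k) for k in q];print([None if j is None else np.round(j,2) for j in js])
k=q[int(np.argmin([9 if j is None else abs(j[5]) for j in js]))]
np.save('q.npy',k)
move_to([*xy,.16],k)
print(press(xy,.066,.056,12)); move_l([*xy,.12],.2)
s=state();print(s['time'],s['finger_gap'])
E
```

```text
[array([-0.45, -0.28,  1.7 , -0.  ,  1.72, -0.29]), None]
[(np.float64(65.0), -0.3), (np.float64(63.9), -0.6), (np.float64(63.0), -0.3), (np.float64(62.3), 1.5), (np.float64(61.4), 4.1), (np.float64(60.3), 4.9), (np.float64(59.5), 5.8), (np.float64(58.6), 7.4), (np.float64(57.8), 7.5), (np.float64(57.5), 11.5)]
7.9167 0.00011251267297012244
```

Corner 4 (near right) is the soft one: it went down about 5 mm at 4–7.5 N and then hit a stop. Now I press shim 4.

```bash
python3 - <<'E'
from h import *
k=np.load('q.npy');xy=W(-.1,-.069)
move_l([*xy,.12],.15)
print([(float(a),b) for a,b in press(xy,.088,.0555,24)]); hold(.3); print(state()['ee_pos'],state()['ft_force'])
move_l([*xy,.17],.1)
move_to([.36,-.33,.25],k)
hold(.3);im=snap('top','top1');P=cloud(im)
for n,(x,y) in {'s1':(.1,.068),'s2':(.1,-.068),'s3':(-.1,.068),'s4':(-.1,-.068),'c1':(.1,.11),'c2':(.1,-.11),'c3':(-.1,.11),'c4':(-.1,-.11)}.items():
    d=np.linalg.norm(P[...,:2]-W(x,y),axis=-1);m=(d<.006)&(P[...,2]>.04);print(n,m.sum(),P[m][:,2].mean().round(4))
cv2.imwrite('pics/c1.png',cv2.resize(im['frame'][130:270,282:430],None,fx=4,fy=4,interpolation=cv2.INTER_CUBIC));print(state()['time'])
E
```

```text
[(87.1, 0.3), (85.9, 0.3), (85.0, 0.5), (84.1, 0.5), (83.5, 4.4), (82.6, 6.8), (81.8, 7.2), (80.9, 8.1), (80.0, 8.2), (79.1, 8.6), (78.2, 8.1), (77.3, 8.9), (76.3, 8.6), (75.4, 7.9), (74.4, 7.9), (73.4, 8.0), (72.4, 7.8), (71.4, 7.5), (70.4, 7.4), (69.4, 7.4), (68.4, 7.5), (67.4, 6.4), (66.4, 7.3), (65.4, 6.8), (64.5, 7.4), (63.6, 8.8), (62.8, 9.7), (62.0, 10.9), (61.6, 13.2), (61.3, 16.9), (61.1, 20.9), (60.9, 25.1)]
[ 0.44042939 -0.13136317  0.06891798] [-9.71155475 -3.6977082  25.03484526]
s1 17 0.0791
s2 13 0.0807
s3 19 0.0776
s4 18 0.0652
c1 16 0.062
c2 16 0.0623
c3 16 0.0613
c4 19 0.0618
21.8417
```

View pics/c1.png

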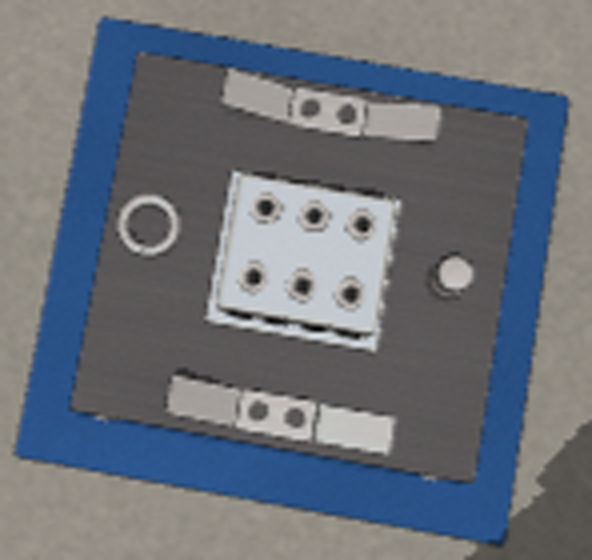

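The picture shows the near-right shim at about (355,430) in the crop lying flat, with its height 3.2 mm above the plate. The other three shims stand 16–19 mm up, and the plate is level and has not moved. Handing in.

```bash
python3 -c "
from bench import *
print(job_done())"
```

```text
the job is handed in; nothing more can be done
None
```

The rocking corner was corner 4 (near right): I pressed it down to its stop, pressed its shim flat and let go, left the other three shims standing with the plate level and unmoved, and handed the job in at about 22 s; no verdict came back.

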